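Pull out the grill caddy and park the full tin on it

TASK

Extend the caddy arm on the grill shelf first: press its brass spring pin flush and slide the arm out until the pin pops up in the next hole. Then find out which tin is the full one: lift the red-lidded tin clear of the shelf and stand it back on the shelf, then lift the blue-lidded one. Set the heavier tin upright inside the caddy's tray without dropping it, leave the lighter one standing on the shelf, and don't knock over a tin or shift the other things around.

Things in the scene. Friction and masses are not known exactly. Their poses are not given: they have to be found in the camera images.
- pin (a joint): how far the brass spring pin is pressed down, in m: 0 = out, 8 mm above the sleeve; 0.008 = flush; from 0.012 it is under the sleeve's wall. The spring pushes back 2.2 N (out) to 3.1 N (flush). Straight-sided with a round dome: out, it locks the sleeve; held about flush, the sliding sleeve wedges it under its wall, where it stays until the other hole comes over it and it pops up.
- pin_top (a point): centre of the brass spring pin's domed top (16 mm across); the pin is mounted in the fixed rail and only moves up and down. Out, its top is 57.5 mm above the shelf, through an 18 mm square hole of the sleeve. +x points in the direction in which the arm pulls out (towards the tray), z up. The rail's fixed grey end post, 62 mm high, is 205 mm behind it.
- thumb_stop (a point): centre of the upper edge of the red thumb stop (8 mm thick, 34 mm wide, 16 mm high above the sleeve) that is fixed on the sleeve just on the tray side of the first hole: parked, its face is 13 mm from the pin's centre. A fingertip that holds the pin down close to this face pushes on it when moved along +x, and keeps covering the pin until the sleeve's wall is over it.
- hole2 (a point): centre of the sleeve's empty second hole (18 mm square) at the top face, 80 mm from the first, on the side away from the tray; moves with the arm and is over the pin when the arm is extended
- tray: sliding arm: bright square sleeve (180 mm long, 34 wide, top 49 mm above the shelf) with a green square tray (112 mm outside, 102 inside) at its end. Origin: centre of the tray's underside, 21 mm above the shelf; tray floor 5 mm, rim 18 mm above it. x = pull-out direction. Origin 116 mm ahead of the pin parked, 196 extended; runs on to 221. About 2 N friction; stays where left.
- tin_red: closed square white tin with red lid and band, 58 x 58 mm and 92 mm high, standing on the shelf; origin at the centre of its underside, x and y along its sides. One tin is full (0.63 to 0.76 kg in all), the other nearly empty (0.23 to 0.30 kg); either may be the full one. The contents are a solid block.
- tin_red_mid (a point): centre of the red-lidded tin, half-way up (46 mm above its underside); axes along its sides
- tin_blue: closed square white tin with a blue lid and a blue band, the same as the red one in size (58 x 58 x 92 mm); origin at the centre of its underside, x and y along its sides
- tin_blue_mid (a point): centre of the blue-lidded tin, half-way up (46 mm above its underside); axes along its sides
- jar: bystander: squat glass jar with screw-top lid, 86 mm across, 85 mm high; origin at the centre of its underside
- bowl: bystander: yellow pinch bowl, 84 mm across, 38 mm high; origin at the centre of its underside
- press: bystander: cast aluminium grill press, 100 x 160 mm plate (long side along its y), with a handle to 68 mm high; origin at the centre of its underside
- tongs: bystander: stainless tongs lying flat along their x, 230 mm long, 20 mm high; origin on the shelf under the middle
- oil: bystander: green oil bottle, 60 mm across, 170 mm high; origin at the centre of its underside
Mind the look-alikes: they are no part of the job. What is shaped like the tin_blue but green is not meant.

How it is judged:
By the outcome, as a careful person would: the job done as asked, in the order asked, and still so for the second after the job is handed in, with the robot touching nothing.
It also fails if it takes over 67 s, if anything falls off the work surface, if the arm or the gripper's body presses on something with over 40 N, if the wrist force passes 120 N, or if a joint passes its speed limit or range.

ROBOT

A 6-joint arm with a two-finger parallel gripper is mounted at the origin on the work surface. World frame = base frame: x ahead of the robot, y to its left, z up, the work surface at z = 0. Lengths are in mm, angles in rad, forces in N, time in s.
With the tool pointing down it reaches from about 350 to 875 mm from the base axis. Payload 4.2 kg.
Tool frame: the origin (TCP) lies midway between the tips of the shut fingers; the grasp point (between the pads) lies 19 mm behind it (arm.grasp_offset is the distance from the TCP to the grasp point, in mm); z points along the fingers, y is the direction in which the jaws open and shut (so a half turn about z gives the same grasp; the last joint's range is limited). The gripper opens to 85 mm and grips with 20 to 120 N. Pads are 22 mm wide; open, the fingers measure 114 mm over their backs; the gripper's body (76 mm by 85 mm) begins 54 mm behind the grasp point. The pads swing forward as they close: fully open they stand 13 mm farther back than shut.
Start: joints at [1.586, 0.385, 0.008, 0, -1.194, -0.259], TCP at [150.838, 606.504, 231.312] pointing down, gripper open.
Joint ranges: [-3.14, 3.14], [-1.21, 2.06], [-1.07, 1.41], [-3.16, 2.05], [-2.99, -0.16], [-3.1, 3.1]. Speed limits (rad/s): [2.79, 2.79, 3.14, 3.14, 3.14, 3.14].

INTERFACE

Orientations are given as a unit quaternion [x, y, z, w].
In Python, from bench import arm gives the robot as it stands.
- The arm moves only by the tool move_arm, never from a script. Its argument "moves" is a list of rows, each an object with "gripper": the gripper's target within -1 to 1 (fully open at 1, half-way at 0, shut at -1); "xyz": the shift along the tool's x, y, z in cm, a list of three; "angular": the turn, a rotation vector about the tool's x, y, z in rad, a list of three. In form: [{"gripper": gripper, "xyz": [dx, dy, dz], "angular": [wx, wy, wz]}, ...]. A call has 1 to 10 rows; each row is the pose to reach, as a shift and turn from the pose commanded when the call began, along the tool's axes at that moment; what a row does not reach only later rows make up. A row lasts 1/8 s, in which the tool goes at most 62.5 mm and 10.7 degrees, less where a joint would pass 70% of its speed; a pose out of reach is approached as far as the arm can. A call with a gripper value outside its range is refused whole. The fingers move at their own pace and stop on an object; the grip force is fixed at half the most. Time passes only in rows, so rows that repeat a pose let the fingers close. It gives the time, the measured TCP pose, the force and the opening at its end, in the units of the state.
- arm.read_state(): the state, without advancing time (a new reading comes with each control period).
- arm.get_image(name): name is "scene" or "side" or "wrist"; returns (picture, depth): 384x512x3 uint8, blue, green, red; 384x512 float32, mm along the optical axis (not along the pixel's ray), 0 where there is no reading.
- arm.get_calibration(name): a dict with "camera_matrix" (3x3 intrinsics, pixels), "R" (3x3) and "t" (3): a world point X has camera coordinates R X + t. Camera axes: x right, y down, z forward; pixel columns grow to the right and rows downward; lengths in mm; the calibration is good to about 2 mm. The wrist camera is an equidistant fisheye: a pixel r from the principal point sees the ray r / f radians off the axis. A picture is of the moment at which its call begins: read the wrist's pose just before it. get_calibration takes no time and is no camera call; for the wrist camera it gives the pose at the moment of the call.
- arm.job_done(): hands the job in, once; it reports no verdict.
The state is a dict: "clock": time; "joints": joint angles; "joint_vel": joint speeds; "joint_efforts": joint torques, N m; "position": TCP position; "ee_rot": TCP orientation; "contact_force": force on the tool from outside, world axes, zero at the start; "wrist_torque": the same for the moment, N m; "gripper_width": finger opening in mm.
Only numpy, scipy, OpenCV 4.12 (cv2) and the standard library are available. Lean on these libraries where they do the work, as an engineer would, in place of code of your own. Each camera call takes 0.05 s, during which the arm holds its last target. There are 200 camera calls.

## Working session

There is one attempt and no reset: what is moved stays moved. The work goes in short steps, Python scripts to look and compute and a tool call to move; the robot and the scene stay as the last step left them, time stands still between calls to the robot, and variables do not carry over. Pictures are saved under pics/ and viewed, about 8 in all and at most 12, crops included, and the job is handed in when it is done.

Besides the shell and the picture viewer there is one more tool, called after "Emit:" in YAML: its name, and indented under it one key for each argument. move_arm: Moves the arm, as the interface text tells. Its arguments: {"type":"object","properties":{"moves":{"type":"array","items":{"type":"object","properties":{"gripper":{"type":"number"},"xyz":{"type":"array","items":{"type":"number"}},"angular":{"type":"array","items":{"type":"number"}}}}}},"required":["moves"]}

```bash
mkdir -p pics; ls
python3 - <<'E'
from bench import arm
import cv2,numpy as np
print(arm.read_state())
for n in("scene","side"):
    c=arm.get_calibration(n);im,d=arm.get_image(n)
    print(n,c);cv2.imwrite(f"pics/{n}0.png",im);np.savez(f"pics/{n}0.npz",im=im,d=d,K=c["camera_matrix"],R=c["R"],t=c["t"])
a=cv2.imread("pics/scene0.png");b=cv2.imread("pics/side0.png")
cv2.imwrite("pics/both0.png",cv2.resize(np.vstack([a,b]),None,fx=.78,fy=.78))
E
```

```text
pics
{'clock': 0.0, 'joints': array([ 1.58559795e+00,  3.85588985e-01,  6.61762837e-03, -5.21616420e-04,
       -1.19404160e+00, -2.58608082e-01]), 'joint_vel': array([-0.00042622, -0.00075248,  0.00040129, -0.00101219, -0.00157212,
       -0.0011266 ]), 'joint_efforts': array([ 4.61974814e-04, -3.92287016e+01,  1.88395840e+01,  4.18612674e+00,
       -4.76114845e-03,  9.71474208e-07]), 'position': array([150.70353511, 605.9393885 , 230.1954742 ]), 'ee_rot': array([ 9.92566654e-01, -1.21696962e-01, -8.91070952e-05,  1.13101252e-03]), 'contact_force': array([-0.32674553, -0.17651743, -0.23755847]), 'wrist_torque': array([-0.00702828, -0.00233914, -0.01340882]), 'gripper_width': 85.27343303087981}
scene {'camera_matrix': array([[485.03783611,   0.        , 248.24505641],
       [  0.        , 485.03783611, 197.4898455 ],
       [  0.        ,   0.        ,   1.        ]]), 'R': array([[-0.48437142,  0.8747844 ,  0.01168656],
       [ 0.67553793,  0.38246923, -0.63036957],
       [-0.55590722, -0.29743829, -0.77620721]]), 't': array([ 300.87168293, -250.19498802, 1629.33551522])}
side {'camera_matrix': array([[376.89964531,   0.        , 249.14928382],
       [  0.        , 376.89964531, 195.54667783],
       [  0.        ,   0.        ,   1.        ]]), 'R': array([[ 0.82050442, -0.57146358, -0.01420797],
       [-0.43536084, -0.6085956 , -0.66337948],
       [ 0.3704503 ,  0.55049139, -0.74814825]]), 't': array([-453.67874175,  211.64396824,  986.46143544])}
```

View pics/scene0.png

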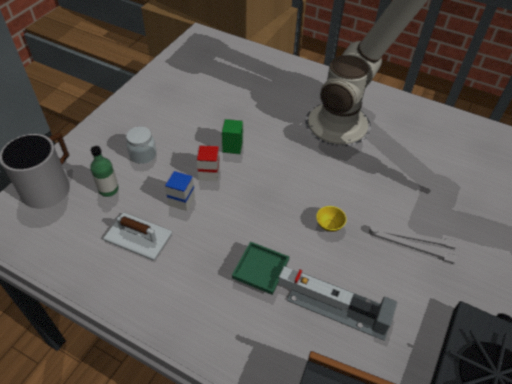

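View pics/side0.png

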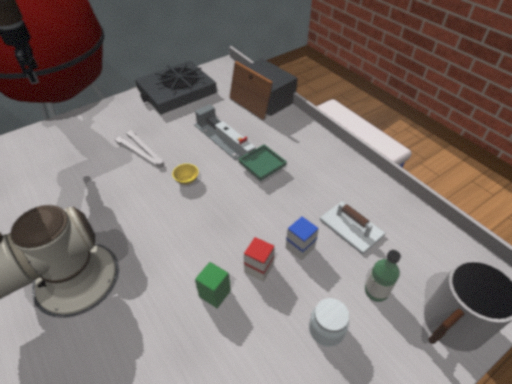

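The scene view shows the red tin at (208,160), the blue tin at (180,188) and a green look-alike block at (233,136). The caddy runs from its tray at (262,267) past the thumb stop at (300,277) to the end post at (383,315). The side view agrees: red (260,255), blue (302,235), green (213,283), tray (263,163), stop (242,140).

```bash
cat > h.py <<'E'
import numpy as np,cv2
def ray(c,uv):
    K,R,t=c["K"],c["R"],c["t"]
    d=R.T@np.linalg.solve(K,[uv[0],uv[1],1.]); return -R.T@t,d
def onz(c,uv,z):
    o,d=ray(c,uv); return o+d*(z-o[2])/d[2]
def cloud(c):
    d=c["d"];v,u=np.mgrid[:384,:512]
    P=np.stack([(u-c["K"][0,2])/c["K"][0,0]*d,(v-c["K"][1,2])/c["K"][1,1]*d,d],-1)
    W=(P-c["t"])@c["R"]; W[d==0]=np.nan; return W
E
python3 - <<'E'
from h import *
for n in("scene","side"):
    c=dict(np.load(f"pics/{n}0.npz"));W=cloud(c);h=cv2.cvtColor(c["im"],cv2.COLOR_BGR2HSV);H,S,V=[h[...,i].astype(int) for i in range(3)]
    ok=(np.abs(W[...,0])<900)&(np.abs(W[...,1])<900)
    def rect(m,name,z0,z1):
        m=m&ok&(W[...,2]>z0)&(W[...,2]<z1)
        k,l,st,ce=cv2.connectedComponentsWithStats(m.astype(np.uint8))
        for i in np.argsort(-st[1:,4])[:2]+1:
            if st[i,4]<8: continue
            p=W[l==i];r=cv2.minAreaRect(p[:,:2].astype(np.float32))
            print(n,name,st[i,4],ce[i].round(),np.nanmedian(p,0).round(1),"rect",np.round(r[0],1),np.round(r[1],1),round(r[2],1))
    red=((H<8)|(H>172))&(S>150)&(V>70);blue=(H>105)&(H<130)&(S>130);green=(H>50)&(H<90)&(S>100);yel=(H>20)&(H<35)&(S>150)
    rect(red,"redlid",82,100);rect(blue,"bluelid",82,100);rect(green,"greentop",60,140);rect(green,"tray",5,55)
    rect(red,"stop",48,75);rect(yel,"bowl",5,60);rect((S<60),"post/sleeve",42,80)
    rect((S<90),"jar",75,95)
c=dict(np.load("pics/scene0.npz"));cr=cv2.resize(c["im"][225:345,220:410],None,fx=4,fy=4,interpolation=cv2.INTER_CUBIC);cv2.imwrite("pics/caddy.png",cr)
E
```

```text
scene redlid 279 [207. 153.] [ 408.8 -253.4   91.8] rect [ 406.7 -255.4] [63.7 55.4] 24.5
scene bluelid 328 [178. 181.] [ 540.4 -266.5   92.1] rect [ 538.  -267.7] [58.6 57.5] 9.5
scene greentop 367 [232. 130.] [ 288.7 -244.6   90.1] rect [ 274.9 -248.4] [61.8 56.3] 21.0
scene greentop 279 [101. 168.] [ 619.8 -463.9  113.8] rect [ 618.6 -467.1] [30.8 49.4] 52.0
scene tray 1633 [260. 267.] [637.1  42.1  26.7] rect [637.7  43.7] [113.9 110. ] 5.3
scene tray 206 [232. 146.] [ 299.  -238.2   31.8] rect [ 297.2 -236.7] [25.2 61. ] 41.6
scene stop 29 [298. 276.] [633.6 143.5  64.8] rect [629.9 143.9] [33.1  5.9] 1.5
scene bowl 506 [331. 218.] [391.8 136.7  21.2] rect [406.7 141.1] [79.  78.6] 57.1
scene post/sleeve 4310 [476. 347.] [594.9 563.1  50.8] rect [600.5 575.9] [226.8 143.6] 2.5
scene post/sleeve 1593 [343. 296.] [622.4 258.8  49.1] rect [626.  241.1] [ 71.7 282.8] 6.1
scene jar 385 [139. 136.] [ 444.  -475.6   85.1] rect [ 441.3 -478.7] [76.2 72.5] 76.2
scene jar 275 [ 41. 183.] [ 735.  -584.6   84.4] rect [ 722.  -603.8] [ 62.5 137.9] 58.1
side redlid 382 [259. 250.] [ 403.6 -258.7   89.9] rect [ 404.6 -257.6] [55.7 52. ] 26.0
side bluelid 348 [303. 229.] [ 533.7 -271.    89.9] rect [ 534.4 -270.2] [54.2 53.6] 10.0
side greentop 470 [211. 277.] [ 270.  -254.4   90.3] rect [ 271.1 -253.6] [53.5 53.5] 21.8
side bowl 30 [193. 175.] [428.5 138.8   9.9] rect [420.5 128. ] [56.3 17.5] 57.5
side bowl 21 [185. 174.] [413.1 159.9   8.5] rect [410.2 158.6] [21.5 18.7] 36.8
side post/sleeve 1954 [175.  82.] [608.7 597.2  48.4] rect [621. 616.] [225.3 263. ] 89.3
side post/sleeve 558 [ 74. 278.] [  3.3 -54.2  58.2] rect [ -6.6 -29.8] [141.4  71.8] 3.1
side jar 905 [332. 314.] [ 437.9 -481.7   83.2] rect [ 439.6 -480.4] [73.7 73.1] 24.4
side jar 286 [ 71. 273.] [  5.7 -56.   88.4] rect [  1.7 -41.9] [121.4  48.6] 2.2
```

View pics/caddy.png

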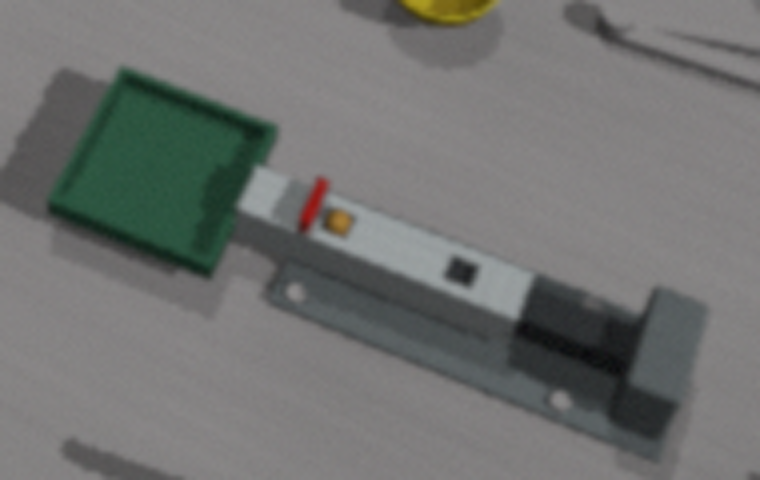

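Choices by description: the red-lidded tin is at (207,153) and the blue-lidded one at (178,181). The green block at (232,130) is the decoy. In the crop the brass pin is at (339,222), next to the red stop at (314,205), and the empty hole is at (462,271). All heights match (lids about 91 mm, stop 65, sleeve 49).

```bash
cat >> h.py <<'E'
from scipy.spatial.transform import Rotation as Ro
def go(s,xyz,yaw=None):
    "shift (cm) and rotvec in tool axes; yaw = world angle (deg) of tool x (mod 180), tool down"
    R=Ro.from_quat(s["ee_rot"]);d=R.inv().apply(np.array(xyz)-s["position"])/10
    w=None
    if yaw is not None:
        x=np.array([np.cos(np.radians(yaw)),np.sin(np.radians(yaw)),0])
        c=[]
        for g in(1,-1):
            T=np.stack([g*x,np.cross([0,0,-1],g*x),[0,0,-1]],1);c.append((R.inv()*Ro.from_matrix(T)).as_rotvec())
        w=min(c,key=np.linalg.norm)
    print("now",s["position"].round(1),"d",d.round(2),"w",None if w is None else w.round(4),"t",round(s["clock"],2),"j",s["joints"].round(2),"F",s["contact_force"].round(1))
E
python3 - <<'E'
from h import *;from bench import arm
c=dict(np.load("pics/scene0.npz"))
off=lambda u,v:((u+.5)/4-.5+220,(v+.5)/4-.5+225)
p=onz(c,off(339,222),57);hh=onz(c,off(462,271),49);s=onz(c,off(316,206),65)
print(p,hh,s,np.linalg.norm(p-hh));d=p-hh;print(np.degrees(np.arctan2(d[1],d[0])))
w=arm.get_calibration("wrist");st=arm.read_state()
R=Ro.from_quat(st["ee_rot"]);print("cam in tool",R.inv().apply(-w["R"].T@w["t"]-st["position"]),"axis",R.inv().apply(w["R"][2]),w["camera_matrix"])
go(st,[600,150,200],6)
E
```

```text
[631.15300591 161.68319429  57.        ] [620.65787128 239.65757291  49.        ] [632.48737779 145.97059979  65.        ] 79.08319398880742
-82.33421794217195
cam in tool [  67.03937538    0.91258423 -141.15187268] axis [-2.66919005e-01 -6.13554439e-04  9.63718770e-01] [[297.31863964   0.         260.47959541]
 [  0.         297.31863964 194.00045499]
 [  0.           0.           1.        ]]
now [150.7 606.  230.3] d [54.61 33.39  3.1 ] w [ 1.900e-03  3.000e-04 -3.487e-01] t 0.1 j [ 1.59  0.39  0.01 -0.   -1.19 -0.26] F [0.8 0.6 0. ]
```

Emit:
move_arm:
  moves:
    - {"gripper": -1, "xyz": [5.5, 3.3, 0], "angular": [0, 0, -0.15]}
    - {"gripper": -1, "xyz": [11, 6.6, 0], "angular": [0, 0, -0.3]}
    - {"gripper": -1, "xyz": [16, 10, 0.5], "angular": [0, 0, -0.366]}
    - {"gripper": -1, "xyz": [21, 13, 1], "angular": [0, 0, -0.366]}
    - {"gripper": -1, "xyz": [26, 16, 1.5], "angular": [0, 0, -0.366]}
    - {"gripper": -1, "xyz": [31, 19, 2], "angular": [0, 0, -0.366]}
    - {"gripper": -1, "xyz": [36, 22, 2.5], "angular": [0, 0, -0.366]}
    - {"gripper": -1, "xyz": [41, 25, 3], "angular": [0, 0, -0.366]}
    - {"gripper": -1, "xyz": [46, 28, 3], "angular": [0, 0, -0.366]}
    - {"gripper": -1, "xyz": [51, 31, 3], "angular": [0, 0, -0.366]}

```text
clock: 1.35
position: [571.8, 181.0, 200.8]
ee_rot: [0.998, 0.061, -0.0, 0.0]
contact_force: [-0.1, 0.6, -0.9]
gripper_width: 0.0
```

Run:
```python
from h import *;from bench import arm
go(arm.read_state(),[631,163,130],7)
```

```text
now [571.8 181.  200.8] d [5.66 2.5  7.08] w [0.0002 0.0008 0.0001] t 1.35 j [ 0.58  0.37 -0.1  -0.   -1.11  1.12] F [-0.1  0.6 -0.9]
```

Emit:
move_arm:
  moves:
    - {"gripper": -1, "xyz": [3, 1.2, 3.5], "angular": [0, 0, 0]}
    - {"gripper": -1, "xyz": [5.6, 2.5, 7], "angular": [0, 0, 0]}
    - {"gripper": -1, "xyz": [5.6, 2.5, 8.5], "angular": [0, 0, 0]}
    - {"gripper": -1, "xyz": [5.6, 2.5, 8.5], "angular": [0, 0, 0]}

```text
clock: 1.85
position: [628.3, 164.2, 114.7]
ee_rot: [0.998, 0.061, -0.002, 0.001]
contact_force: [0.6, 0.4, 0.2]
gripper_width: -0.5
```

Run:
```python
from h import *;from bench import arm
w=arm.get_calibration("wrist");s=arm.read_state();im,d=arm.get_image("wrist")
np.savez("pics/w1.npz",im=im,d=d,K=w["camera_matrix"],R=w["R"],t=w["t"],pos=s["position"],q=s["ee_rot"])
cv2.imwrite("pics/w1.png",cv2.resize(im[100:384,100:420],None,fx=2,fy=2,interpolation=cv2.INTER_CUBIC));go(s,[631,163,60],7)
```

```text
now [628.3 164.2 114.7] d [0.27 0.14 5.47] w [ 0.0013  0.0037 -0.0001] t 1.85 j [ 0.5   0.52 -0.08 -0.   -0.98  1.19] F [0.6 0.4 0.2]
```

View pics/w1.png

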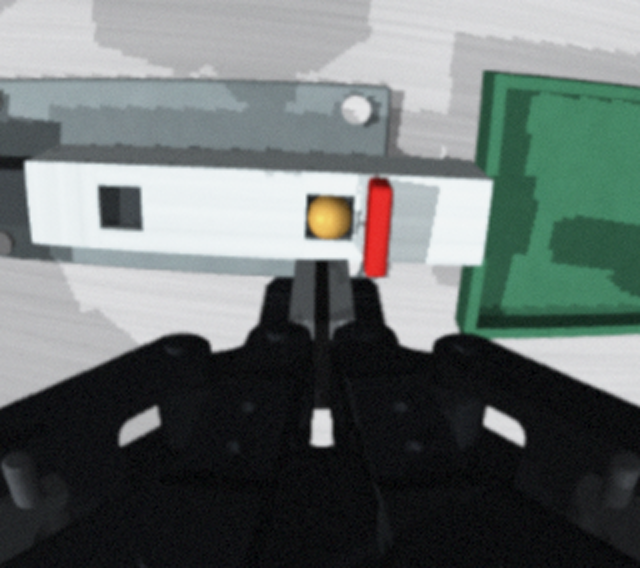

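The wrist view shows the brass pin at crop (330,216), the empty hole at (120,208) and the red stop at (378,228). The shut tips are at (322,262), only about 14 mm across the jaws, so I'll turn a quarter so that the 22 mm pad width lies along the pull.

```bash
cat >> h.py <<'E'
def wray(c,uv):
    K=c["K"];a=(np.array(uv)-K[:2,2])/K[0,0];r=np.linalg.norm(a)
    d=np.r_[a/r*np.sin(r),np.cos(r)] if r>0 else np.array([0,0,1.])
    return -c["R"].T@c["t"],c["R"].T@d
def wonz(c,uv,z):
    o,d=wray(c,uv); return o+d*(z-o[2])/d[2]
def wproj(c,X):
    p=c["R"]@np.array(X)+c["t"];n=np.hypot(p[0],p[1]);return c["K"][:2,2]+c["K"][0,0]*np.arctan2(n,p[2])*p[:2]/n
E
python3 - <<'E'
from h import *;from bench import arm
c=dict(np.load("pics/w1.npz"));im=c["im"];h=cv2.cvtColor(im,cv2.COLOR_BGR2HSV).astype(int)
f=lambda u,v:((u+.5)/2-.5+100,(v+.5)/2-.5+100)
pm=(h[...,0]>10)&(h[...,0]<28)&(h[...,1]>120)&(h[...,2]>80);v,u=np.nonzero(pm);print("pin px",u.mean(),v.mean(),len(u))
pin=wonz(c,(u.mean(),v.mean()),54);h1=wonz(c,f(329,217),49);h2=wonz(c,f(120,207.5),49)
rm=((h[...,0]<8)|(h[...,0]>172))&(h[...,1]>150);v,u=np.nonzero(rm);r=wonz(c,(u.mean(),v.mean()),62)
print("pin",pin,"h1",h1,"h2",h2,"stop",r,np.linalg.norm(h1-h2))
d=h1-h2;print("yaw",np.degrees(np.arctan2(d[1],d[0])))
print("tcp proj crop",(wproj(c,c["pos"])-100)*2+.5)
d=d/np.linalg.norm(d);yaw=np.degrees(np.arctan2(d[1],d[0]))
go(arm.read_state(),[pin[0],pin[1],75],yaw)
E
```

```text
pin px 263.92076502732243 208.4398907103825 366
pin [628.67832121 161.1597575   54.        ] h1 [627.20420127 160.67208552  49.        ] h2 [620.88728437 239.58886575  49.        ] stop [601.32584177  95.78789862  62.        ] 79.16919629191018
yaw -85.42350007673718
tcp proj crop [319.27740204 290.69989271]
now [629.1 164.8 116.5] d [-0.08  0.36  4.15] w [-0.0000e+00  7.0000e-04 -1.5277e+00] t 1.9 j [ 0.5   0.52 -0.07  0.   -0.98  1.19] F [0.5 0.4 0.2]
```

Emit:
move_arm:
  moves:
    - {"gripper": -1, "xyz": [0, 0.2, 1], "angular": [0, 0, 0.18]}
    - {"gripper": -1, "xyz": [0, 0.45, 2], "angular": [0, 0, 0.36]}
    - {"gripper": -1, "xyz": [0, 0.45, 3], "angular": [0, 0, 0.54]}
    - {"gripper": -1, "xyz": [0, 0.45, 3.6], "angular": [0, 0, 0.72]}
    - {"gripper": -1, "xyz": [0, 0.45, 3.6], "angular": [0, 0, 0.9]}
    - {"gripper": -1, "xyz": [0, 0.45, 3.6], "angular": [0, 0, 1.08]}
    - {"gripper": -1, "xyz": [0, 0.45, 3.6], "angular": [0, 0, 1.26]}
    - {"gripper": -1, "xyz": [0, 0.45, 3.6], "angular": [0, 0, 1.44]}
    - {"gripper": -1, "xyz": [0, 0.45, 3.6], "angular": [0, 0, 1.61]}
    - {"gripper": -1, "xyz": [0, 0.45, 3.6], "angular": [0, 0, 1.61]}

```text
clock: 3.15
position: [630.4, 161.2, 82.6]
ee_rot: [0.737, -0.676, 0.001, -0.002]
contact_force: [-0.0, 0.6, 0.6]
gripper_width: -0.1
```

Run:
```python
from h import *;from bench import arm
w=arm.get_calibration("wrist");s=arm.read_state();im,d=arm.get_image("wrist")
np.savez("pics/w2.npz",im=im,d=d,K=w["camera_matrix"],R=w["R"],t=w["t"],pos=s["position"],q=s["ee_rot"])
cv2.imwrite("pics/w2.png",cv2.resize(im[130:330,160:360],None,fx=3,fy=3,interpolation=cv2.INTER_CUBIC));go(s,[629.7,160.3,50],-85)
```

```text
now [630.4 161.2  82.6] d [0.09 0.09 3.25] w [-0.0033  0.0012 -0.0008] t 3.15 j [ 0.5   0.56 -0.11  0.   -0.9  -0.41] F [-0.   0.6  0.6]
```

View pics/w2.png

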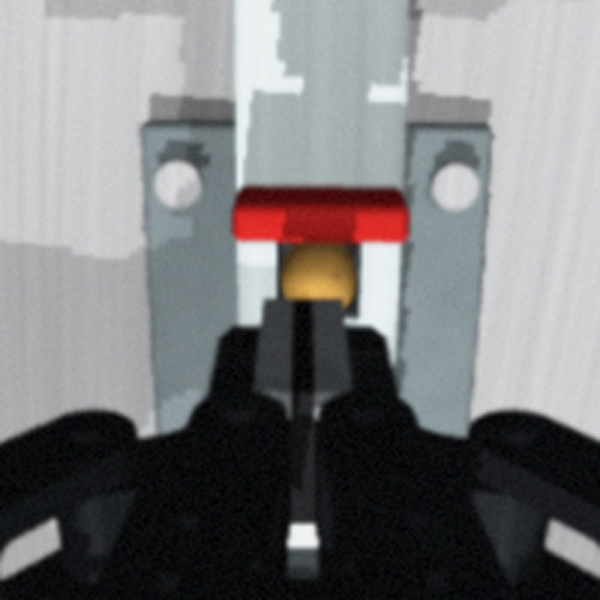

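The tips are at (304,300) in the crop, the pin at (320,280) and the lower edge of the stop's face at (320,240), so the tool is aligned in yaw but about 3 mm off sideways.

Run:
```python
from h import *
c=dict(np.load("pics/w2.npz"));f=lambda u,v:((u+.5)/3-.5+160,(v+.5)/3-.5+130)
R=Ro.from_quat(c["q"])
for n,uv,z in[("holeL",(278,265),49),("holeR",(358,265),49),("stopL",(233,238),65),("stopR",(408,238),65),("sleeveL",(237,290),49),("sleeveR",(402,290),49),("holefront",(318,243),49),("holeback",(350,316),49),("tipL",(268,300),c["pos"][2]),("tipR",(342,300),c["pos"][2]),("gap",(304,300),c["pos"][2]),("pinL",(281,280),53),("pinR",(357,280),53)]:
    p=wonz(c,f(*uv),z);print(n,p.round(1),"tool",R.inv().apply(p-c["pos"]).round(1))
```

```text
holeL [635.2 157.5  49. ] tool [ 4.1 -4.3 33.6]
holeR [618.6 156.1  49. ] tool [ 4.1 12.3 33.5]
stopL [644. 147.  65.] tool [ 15.4 -12.3  17.6]
stopR [611.2 144.1  65. ] tool [15.4 20.6 17.5]
sleeveL [643.4 163.9  49. ] tool [ -1.5 -13.1  33.6]
sleeveR [608.7 160.9  49. ] tool [-1.5 21.8 33.5]
holefront [627.3 152.   49. ] tool [ 9.   4.  33.5]
holeback [619.  167.8  49. ] tool [-7.5 10.9 33.5]
tipL [636.4 151.6  82.6] tool [10.1 -5.1  0. ]
tipR [623.8 150.5  82.6] tool [10.1  7.5 -0. ]
gap [630.3 151.1  82.6] tool [10.1  1.  -0. ]
pinL [634.3 159.3  53. ] tool [ 2.3 -3.6 29.6]
pinR [618.8 157.9  53. ] tool [ 2.3 11.9 29.5]
```

Emit:
move_arm:
  moves:
    - {"gripper": -1, "xyz": [0.35, 0.32, 0.2], "angular": [0, 0, 0]}
    - {"gripper": -1, "xyz": [0.35, 0.32, 0.8], "angular": [0, 0, 0]}
    - {"gripper": -1, "xyz": [0.35, 0.32, 1.4], "angular": [0, 0, 0]}
    - {"gripper": -1, "xyz": [0.35, 0.32, 1.8], "angular": [0, 0, 0]}
    - {"gripper": -1, "xyz": [0.35, 0.32, 1.8], "angular": [0, 0, 0]}
    - {"gripper": -1, "xyz": [0.35, 0.32, 1.8], "angular": [0, 0, 0]}

```text
clock: 3.95
position: [627.9, 156.9, 63.1]
ee_rot: [0.736, -0.677, 0.0, -0.001]
contact_force: [-2.0, 1.3, 5.8]
gripper_width: 0.2
```

Emit:
move_arm:
  moves:
    - {"gripper": -1, "xyz": [0, 0, 0], "angular": [0, 0, 0]}
    - {"gripper": -1, "xyz": [0, 0, 0], "angular": [0, 0, 0]}

```text
clock: 4.2
position: [627.9, 156.9, 63.2]
ee_rot: [0.736, -0.677, 0.0, -0.001]
contact_force: [-1.8, 1.5, 6.1]
gripper_width: 0.0
```

Run:
```python
from h import *;from bench import arm
w=arm.get_calibration("wrist");s=arm.read_state();im,d=arm.get_image("wrist")
np.savez("pics/w3.npz",im=im,d=d,K=w["camera_matrix"],R=w["R"],t=w["t"],pos=s["position"],q=s["ee_rot"])
cv2.imwrite("pics/w3.png",cv2.resize(im[150:300,180:330],None,fx=4,fy=4,interpolation=cv2.INTER_CUBIC));go(s,[629.7,160.3,50],-85)
```

```text
now [627.9 156.9  63.2] d [-0.32 -0.2   1.32] w [-0.0018  0.0005 -0.0035] t 4.2 j [ 0.49  0.57 -0.14  0.   -0.86 -0.41] F [-1.8  1.5  6.1]
```

View pics/w3.png

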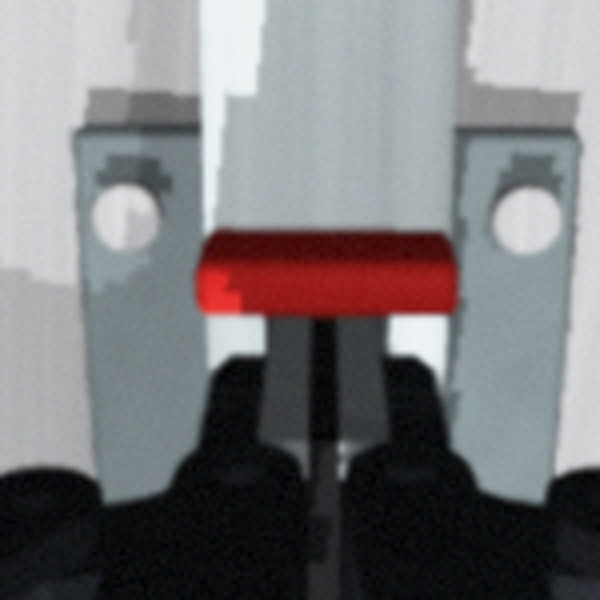

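The tips (325,330) meet the rear edge of the stop (325,314), and the 6 N suggests they are catching on it, so I'll lift, back off 2 mm and re-descend.

Emit:
move_arm:
  moves:
    - {"gripper": -1, "xyz": [-0.05, 0, -0.4], "angular": [0, 0, 0]}
    - {"gripper": -1, "xyz": [-0.2, 0, -0.4], "angular": [0, 0, 0]}
    - {"gripper": -1, "xyz": [-0.2, 0, -0.2], "angular": [0, 0, 0]}
    - {"gripper": -1, "xyz": [-0.2, 0, 0], "angular": [0, 0, 0]}
    - {"gripper": -1, "xyz": [-0.2, 0, 0], "angular": [0, 0, 0]}
    - {"gripper": -1, "xyz": [-0.2, 0, 0], "angular": [0, 0, 0]}

```text
clock: 5.0
position: [626.9, 158.3, 62.1]
ee_rot: [0.736, -0.677, -0.0, 0.0]
contact_force: [-0.4, 1.1, 0.1]
gripper_width: -0.1
```

Emit:
move_arm:
  moves:
    - {"gripper": -1, "xyz": [0, 0, 0.4], "angular": [0, 0, 0]}
    - {"gripper": -1, "xyz": [0, 0, 0.8], "angular": [0, 0, 0]}
    - {"gripper": -1, "xyz": [0, 0, 0.9], "angular": [0, 0, 0]}
    - {"gripper": -1, "xyz": [0, 0, 0.9], "angular": [0, 0, 0]}

```text
clock: 5.5
position: [627.2, 158.4, 53.5]
ee_rot: [0.736, -0.677, 0.0, -0.0]
contact_force: [0.6, 0.1, 2.1]
gripper_width: -0.0
```

Emit:
move_arm:
  moves:
    - {"gripper": -1, "xyz": [0, 0, 0.25], "angular": [0, 0, 0]}
    - {"gripper": -1, "xyz": [0, 0, 0.38], "angular": [0, 0, 0]}
    - {"gripper": -1, "xyz": [0, 0, 0.38], "angular": [0, 0, 0]}

```text
clock: 5.88
position: [627.2, 158.4, 49.5]
ee_rot: [0.736, -0.677, 0.0, -0.0]
contact_force: [0.6, 0.4, 3.1]
gripper_width: -0.2
```

Emit:
move_arm:
  moves:
    - {"gripper": -1, "xyz": [0.2, 0, 0.02], "angular": [0, 0, 0]}
    - {"gripper": -1, "xyz": [0.4, 0, 0.02], "angular": [0, 0, 0]}
    - {"gripper": -1, "xyz": [0.7, 0, 0.02], "angular": [0, 0, 0]}
    - {"gripper": -1, "xyz": [1.1, 0, 0.02], "angular": [0, 0, 0]}
    - {"gripper": -1, "xyz": [1.5, 0, 0.02], "angular": [0, 0, 0]}
    - {"gripper": -1, "xyz": [1.5, 0, 0.02], "angular": [0, 0, 0]}

```text
clock: 6.62
position: [627.8, 153.1, 49.7]
ee_rot: [0.736, -0.677, -0.003, -0.006]
contact_force: [-10.0, 30.6, 3.5]
gripper_width: -0.3
```

Emit:
move_arm:
  moves:
    - {"gripper": -1, "xyz": [-1.0, 0, 0], "angular": [0, 0, 0]}
    - {"gripper": -1, "xyz": [-1.0, 0, 0], "angular": [0, 0, 0]}
    - {"gripper": -1, "xyz": [-1.0, 0, 0.1], "angular": [0, 0, 0]}
    - {"gripper": -1, "xyz": [-1.0, 0, 0.1], "angular": [0, 0, 0]}

```text
clock: 7.12
position: [627.3, 155.3, 49.2]
ee_rot: [0.736, -0.677, -0.001, -0.001]
contact_force: [-4.6, 9.5, 6.8]
gripper_width: -0.2
```

Emit:
move_arm:
  moves:
    - {"gripper": -1, "xyz": [0.3, 0, 0.05], "angular": [0, 0, 0]}
    - {"gripper": -1, "xyz": [0.6, 0, 0.05], "angular": [0, 0, 0]}
    - {"gripper": -1, "xyz": [0.9, 0, 0.05], "angular": [0, 0, 0]}
    - {"gripper": -1, "xyz": [0.9, 0, 0.05], "angular": [0, 0, 0]}

```text
clock: 7.62
position: [628.3, 143.6, 48.9]
ee_rot: [0.736, -0.677, 0.0, 0.0]
contact_force: [-1.7, 2.5, 6.8]
gripper_width: 0.1
```

Emit:
move_arm:
  moves:
    - {"gripper": -1, "xyz": [0.5, 0, 0], "angular": [0, 0, 0]}
    - {"gripper": -1, "xyz": [1.0, 0, 0], "angular": [0, 0, 0]}
    - {"gripper": -1, "xyz": [1.5, 0, -0.1], "angular": [0, 0, 0]}
    - {"gripper": -1, "xyz": [2.0, 0, -0.15], "angular": [0, 0, 0]}
    - {"gripper": -1, "xyz": [2.5, 0, -0.15], "angular": [0, 0, 0]}
    - {"gripper": -1, "xyz": [3.0, 0, -0.15], "angular": [0, 0, 0]}
    - {"gripper": -1, "xyz": [3.5, 0, -0.15], "angular": [0, 0, 0]}
    - {"gripper": -1, "xyz": [4.0, 0, -0.15], "angular": [0, 0, 0]}

```text
clock: 8.62
position: [631.3, 104.1, 49.0]
ee_rot: [0.736, -0.677, -0.0, 0.0]
contact_force: [-1.9, 4.1, 1.2]
gripper_width: 0.1
```

Emit:
move_arm:
  moves:
    - {"gripper": -1, "xyz": [0.4, 0, 0], "angular": [0, 0, 0]}
    - {"gripper": -1, "xyz": [0.8, 0, 0], "angular": [0, 0, 0]}
    - {"gripper": -1, "xyz": [1.2, 0, 0], "angular": [0, 0, 0]}
    - {"gripper": -1, "xyz": [1.6, 0, 0], "angular": [0, 0, 0]}
    - {"gripper": -1, "xyz": [1.9, 0, 0], "angular": [0, 0, 0]}
    - {"gripper": -1, "xyz": [2.1, 0, 0], "angular": [0, 0, 0]}
    - {"gripper": -1, "xyz": [2.3, 0, 0], "angular": [0, 0, 0]}
    - {"gripper": -1, "xyz": [2.5, 0, 0], "angular": [0, 0, 0]}

```text
clock: 9.62
position: [633.7, 79.5, 49.4]
ee_rot: [0.736, -0.677, -0.0, -0.0]
contact_force: [-0.7, 2.7, 0.3]
gripper_width: -0.1
```

Emit:
move_arm:
  moves:
    - {"gripper": -1, "xyz": [0.15, 0, 0], "angular": [0, 0, 0]}
    - {"gripper": -1, "xyz": [0.3, 0, 0], "angular": [0, 0, 0]}
    - {"gripper": -1, "xyz": [0.45, 0, 0], "angular": [0, 0, 0]}
    - {"gripper": -1, "xyz": [0.6, 0, 0], "angular": [0, 0, 0]}
    - {"gripper": -1, "xyz": [0.6, 0, 0], "angular": [0, 0, 0]}

```text
clock: 10.25
position: [633.9, 77.1, 49.4]
ee_rot: [0.736, -0.677, -0.001, -0.002]
contact_force: [-3.0, 13.0, 0.9]
gripper_width: -0.4
```

The push stalled at 80 mm of travel with the force jumping to 13 N, which fits the pin locking. I'll retract and check.

Emit:
move_arm:
  moves:
    - {"gripper": -1, "xyz": [-0.8, 0, 0], "angular": [0, 0, 0]}
    - {"gripper": -1, "xyz": [-1, 0, -1], "angular": [0, 0, 0]}
    - {"gripper": -1, "xyz": [-1, 0, -5], "angular": [0, 0, 0]}
    - {"gripper": -1, "xyz": [-1, 0, -10], "angular": [0, 0, 0]}
    - {"gripper": 1, "xyz": [-1, 0, -15], "angular": [0, 0, 0]}
    - {"gripper": 1, "xyz": [-1, 0, -18], "angular": [0, 0, 0]}
    - {"gripper": 1, "xyz": [-1, 0, -18], "angular": [0, 0, 0]}

```text
clock: 11.12
position: [634.7, 83.2, 233.6]
ee_rot: [0.736, -0.677, 0.002, -0.003]
contact_force: [0.5, 0.0, -0.3]
gripper_width: 54.5
```

Run:
```python
from h import *;from bench import arm
for n in("scene","side"):
    k=arm.get_calibration(n);im,d=arm.get_image(n);c=dict(im=im,d=d,K=k["camera_matrix"],R=k["R"],t=k["t"]);np.savez(f"pics/{n}1.npz",**c)
    W=cloud(c);h=cv2.cvtColor(im,cv2.COLOR_BGR2HSV);H,S,V=[h[...,i].astype(int) for i in range(3)]
    def q(name,m,z0,z1,xr,yr,zz=None):
        m=m&(W[...,2]>z0)&(W[...,2]<z1)&(W[...,0]>xr[0])&(W[...,0]<xr[1])&(W[...,1]>yr[0])&(W[...,1]<yr[1])
        if m.sum()<5: print(n,name,m.sum());return
        P=W[m][:,:2]
        r=cv2.minAreaRect(P.astype(np.float32));print(n,name,m.sum(),np.argwhere(m).mean(0)[::-1].round(),np.round(r[0],1),np.round(r[1],1),round(r[2],1))
    red=((H<8)|(H>172))&(S>150)&(V>70);blue=(H>105)&(H<130)&(S>130);green=(H>50)&(H<90)&(S>100)
    brass=(H>8)&(H<28)&(S>100)
    q("red",red,84,100,(300,500),(-350,-150));q("blue",blue,84,100,(450,640),(-350,-180))
    q("tray",green,15,55,(540,760),(-130,130));q("brass",brass,40,70,(590,670),(130,190));q("stop",red,48,75,(590,680),(30,120))
    for z in(0,):
        pass
s=arm.read_state();go(s,[406,-256.5,180],25);go(s,[406,-256.5,180],-65)
c=dict(np.load("pics/scene1.npz"));cv2.imwrite("pics/s1.png",cv2.resize(c["im"][110:330,150:400],None,fx=2.6,fy=2.6,interpolation=cv2.INTER_CUBIC))
```

```text
scene red 277 [208. 153.] [ 408.6 -255.6] [61.1 58. ] 31.7
scene blue 320 [178. 181.] [ 538.  -266.2] [57.1 56. ] 9.2
scene tray 1555 [231. 256.] [644.3 -35.4] [112.3 110.9] 4.1
scene brass 23 [304. 280.] [628.9 159.6] [11.9 10.3] 51.8
scene stop 29 [267. 264.] [638.7  63.1] [29.1  6.4] 5.5
side red 378 [259. 250.] [ 404.3 -257.7] [53.4 52.6] 25.9
side blue 311 [303. 229.] [ 534.5 -271. ] [51.1 51.8] 10.5
side tray 0
side brass 2
side stop 0
now [632.8  83.  229.3] d [31.98 25.39  4.94] w [ 4.0000e-04 -1.0000e-04  1.2167e+00] t 11.22 j [ 0.38  0.41  0.04 -0.   -1.2  -0.3 ] F [-0.1 -0.8 -1.5]
now [632.8  83.  229.3] d [31.98 25.39  4.94] w [ 3.000e-04  2.000e-04 -3.541e-01] t 11.22 j [ 0.38  0.41  0.04 -0.   -1.2  -0.3 ] F [-0.1 -0.8 -1.5]
```

View pics/s1.png

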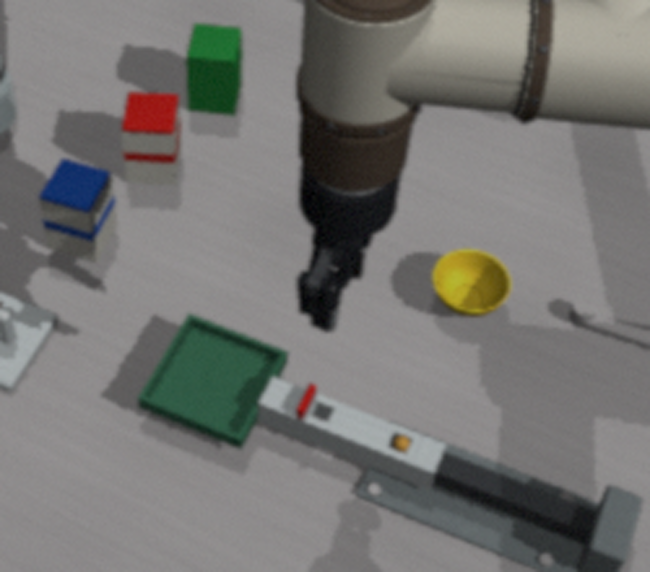

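The brass pin is out in the second hole at crop (401,442), the empty first hole is at (323,411), and the tray moved 79 mm. Next is the red tin.

Emit:
move_arm:
  moves:
    - {"gripper": 1, "xyz": [4, 3.2, 0], "angular": [0, 0, 0.15]}
    - {"gripper": 1, "xyz": [8, 6.4, 0], "angular": [0, 0, 0.3]}
    - {"gripper": 1, "xyz": [12, 9.6, 0], "angular": [0, 0, 0.45]}
    - {"gripper": 1, "xyz": [16, 12.7, 1], "angular": [0, 0, 0.6]}
    - {"gripper": 1, "xyz": [20, 15.9, 2], "angular": [0, 0, 0.75]}
    - {"gripper": 1, "xyz": [24, 19, 3], "angular": [0, 0, 0.9]}
    - {"gripper": 1, "xyz": [28, 22.2, 4], "angular": [0, 0, 1.05]}
    - {"gripper": 1, "xyz": [32, 25.4, 5], "angular": [0, 0, 1.2]}
    - {"gripper": 1, "xyz": [32, 25.4, 6], "angular": [0, 0, 1.2]}
    - {"gripper": 1, "xyz": [32, 25.4, 6], "angular": [0, 0, 1.2]}

```text
clock: 12.48
position: [405.6, -256.2, 167.8]
ee_rot: [-0.225, 0.974, 0.001, -0.002]
contact_force: [0.2, 0.8, 0.4]
gripper_width: 85.5
```

Run:
```python
from h import *;from bench import arm
w=arm.get_calibration("wrist");s=arm.read_state();im,d=arm.get_image("wrist")
c=dict(im=im,d=d,K=w["camera_matrix"],R=w["R"],t=w["t"],pos=s["position"],q=s["ee_rot"]);np.savez("pics/w4.npz",**c)
h=cv2.cvtColor(im,cv2.COLOR_BGR2HSV).astype(int);m=((h[...,0]<8)|(h[...,0]>172))&(h[...,1]>150)
k,l,st,ce=cv2.connectedComponentsWithStats(m.astype(np.uint8));i=1+np.argmax(st[1:,4])
v,u=np.nonzero(l==i);P=np.array([wonz(c,(a,b),92) for a,b in zip(u,v)])[:,:2].astype(np.float32);r=cv2.minAreaRect(P);print(st[i],r)
cv2.imwrite("pics/w4.png",im);go(s,[r[0][0],r[0][1],38],26)
```

```text
[ 225  166   75   71 5073] ((403.4893798828125, -256.2134094238281), (56.22935485839844, 55.822227478027344), 25.806182861328125)
now [ 405.6 -256.2  167.8] d [ 0.15  0.06 12.98] w [ 0.0025 -0.0028 -0.0002] t 12.47 j [-0.22  0.2  -0.43 -0.   -0.94 -0.89] F [0.2 0.8 0.4]
```

View pics/w4.png

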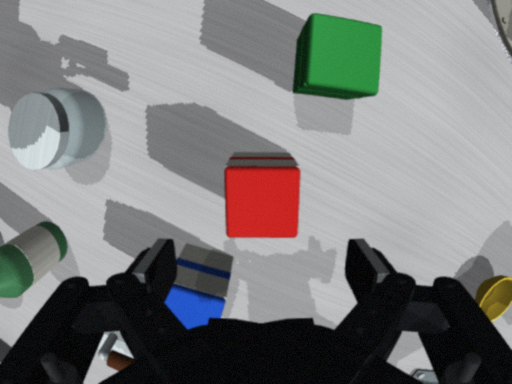

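The red lid at (262,202) sits square between the open fingers (155,260)/(370,265), and the blue tin at (200,285) is clear of them.

Emit:
move_arm:
  moves:
    - {"gripper": 1, "xyz": [0.1, 0.05, 4], "angular": [0, 0, 0]}
    - {"gripper": 1, "xyz": [0.1, 0.05, 8], "angular": [0, 0, 0]}
    - {"gripper": 1, "xyz": [0.1, 0.05, 11], "angular": [0, 0, 0]}
    - {"gripper": 1, "xyz": [0.1, 0.05, 12.9], "angular": [0, 0, 0]}
    - {"gripper": 1, "xyz": [0.1, 0.05, 12.9], "angular": [0, 0, 0]}
    - {"gripper": -1, "xyz": [0.1, 0.05, 12.9], "angular": [0, 0, 0]}
    - {"gripper": -1, "xyz": [0.1, 0.05, 12.9], "angular": [0, 0, 0]}
    - {"gripper": -1, "xyz": [0.1, 0.05, 12.9], "angular": [0, 0, 0]}
    - {"gripper": -1, "xyz": [0.1, 0.05, 12.9], "angular": [0, 0, 0]}

```text
clock: 13.65
position: [406.7, -256.4, 41.6]
ee_rot: [-0.225, 0.974, -0.001, 0.001]
contact_force: [0.8, 3.4, 6.7]
gripper_width: 57.5
```

Emit:
move_arm:
  moves:
    - {"gripper": -1, "xyz": [0, 0, -1], "angular": [0, 0, 0]}
    - {"gripper": -1, "xyz": [0, 0, -3], "angular": [0, 0, 0]}
    - {"gripper": -1, "xyz": [0, 0, -5], "angular": [0, 0, 0]}
    - {"gripper": -1, "xyz": [0, 0, -6], "angular": [0, 0, 0]}
    - {"gripper": -1, "xyz": [0, 0, -6], "angular": [0, 0, 0]}
    - {"gripper": -1, "xyz": [0, 0, -6], "angular": [0, 0, 0]}
    - {"gripper": -1, "xyz": [0, 0, -6], "angular": [0, 0, 0]}

```text
clock: 14.52
position: [405.0, -256.2, 99.5]
ee_rot: [-0.225, 0.974, 0.0, -0.001]
contact_force: [1.1, -0.1, -2.8]
gripper_width: 57.5
```

Run:
```python
from bench import arm
for i in range(4):
    s=arm.read_state();print(s["clock"],s["contact_force"],s["position"],s["gripper_width"]);arm.get_image("scene")
```

```text
14.525 [ 1.12247498 -0.11137564 -2.81827171] [ 404.96012493 -256.18883192   99.50586547] 57.47292471065118
14.575 [ 1.07546341  0.43241225 -2.75775812] [ 405.11470996 -256.22523051   99.62680614] 57.71282768052358
14.625 [-0.39572181 -0.07889529 -2.99542097] [ 405.22134372 -256.23901759   99.72450854] 57.767961998761876
14.675 [-0.46333784  0.2736223  -3.43299778] [ 405.27270728 -256.27218531   99.81321529] 57.45129410409916
```

Red weighs about 3 N, so it's the light one. I'll stand it back where it was.

Emit:
move_arm:
  moves:
    - {"gripper": -1, "xyz": [0, 0, 2.5], "angular": [0, 0, 0]}
    - {"gripper": -1, "xyz": [0, 0, 4.5], "angular": [0, 0, 0]}
    - {"gripper": -1, "xyz": [0, 0, 5.4], "angular": [0, 0, 0]}
    - {"gripper": -1, "xyz": [0, 0, 5.6], "angular": [0, 0, 0]}
    - {"gripper": -1, "xyz": [0, 0, 5.8], "angular": [0, 0, 0]}
    - {"gripper": -1, "xyz": [0, 0, 5.9], "angular": [0, 0, 0]}
    - {"gripper": -1, "xyz": [0, 0, 5.9], "angular": [0, 0, 0]}

```text
clock: 15.6
position: [405.8, -256.4, 41.7]
ee_rot: [-0.225, 0.974, -0.0, 0.0]
contact_force: [0.1, 0.6, -2.4]
gripper_width: 57.5
```

Emit:
move_arm:
  moves:
    - {"gripper": -1, "xyz": [0, 0, 0.06], "angular": [0, 0, 0]}
    - {"gripper": -1, "xyz": [0, 0, 0.12], "angular": [0, 0, 0]}
    - {"gripper": -1, "xyz": [0, 0, 0.12], "angular": [0, 0, 0]}

```text
clock: 15.98
position: [405.8, -256.4, 41.6]
ee_rot: [-0.225, 0.974, -0.0, 0.0]
contact_force: [-3.4, 2.2, 8.8]
gripper_width: 57.7
```

Emit:
move_arm:
  moves:
    - {"gripper": -1, "xyz": [0, 0, -0.08], "angular": [0, 0, 0]}
    - {"gripper": 1, "xyz": [0, 0, -0.1], "angular": [0, 0, 0]}
    - {"gripper": 1, "xyz": [0, 0, -0.1], "angular": [0, 0, 0]}
    - {"gripper": 1, "xyz": [0, 0, -0.1], "angular": [0, 0, 0]}
    - {"gripper": 1, "xyz": [0, 0, -2], "angular": [0, 0, 0]}
    - {"gripper": 1, "xyz": [0, 0, -6], "angular": [0, 0, 0]}
    - {"gripper": 1, "xyz": [0, 0, -11], "angular": [0, 0, 0]}
    - {"gripper": 1, "xyz": [0, 0, -14], "angular": [0, 0, 0]}
    - {"gripper": 1, "xyz": [0, 0, -14], "angular": [0, 0, 0]}

```text
clock: 17.1
position: [407.1, -256.8, 182.7]
ee_rot: [-0.225, 0.974, -0.002, 0.003]
contact_force: [-0.9, 0.2, -0.5]
gripper_width: 85.3
```

Run:
```python
from bench import arm;from h import *
go(arm.read_state(),[536,-269,180],10)
go(arm.read_state(),[536,-269,180],100)
im,_=arm.get_image("scene")
h=cv2.cvtColor(im,cv2.COLOR_BGR2HSV).astype(int);m=((h[...,0]<8)|(h[...,0]>172))&(h[...,1]>150);m[:,250:]=0;v,u=np.nonzero(m);print(u.mean(),v.mean(),len(u))
o=np.load("pics/scene1.npz")["im"];h=cv2.cvtColor(o,cv2.COLOR_BGR2HSV).astype(int);m=((h[...,0]<8)|(h[...,0]>172))&(h[...,1]>150);m[:,250:]=0;v,u=np.nonzero(m);print(u.mean(),v.mean(),len(u))
```

```text
now [ 407.1 -256.8  182.7] d [-11.05  -6.75   0.35] w [-0.0036  0.0053  0.2795] t 17.1 j [-0.22  0.18 -0.41  0.   -0.97 -0.89] F [-0.9  0.2 -0.5]
now [ 407.1 -256.8  182.7] d [-11.05  -6.75   0.35] w [-0.0067  0.0013 -1.2913] t 17.1 j [-0.22  0.18 -0.41  0.   -0.97 -0.89] F [-0.9  0.2 -0.5]
95.81640146878824 70.48714810281518 817
98.67254408060454 71.47481108312343 794
```

Emit:
move_arm:
  moves:
    - {"gripper": 1, "xyz": [-4, -2.5, 0], "angular": [0, 0, 0.14]}
    - {"gripper": 1, "xyz": [-8, -5, 0], "angular": [0, 0, 0.28]}
    - {"gripper": 1, "xyz": [-11, -6.7, 0.5], "angular": [0, 0, 0.28]}
    - {"gripper": 1, "xyz": [-11, -6.7, 1], "angular": [0, 0, 0.28]}
    - {"gripper": 1, "xyz": [-11, -6.7, 1], "angular": [0, 0, 0.28]}

```text
clock: 17.77
position: [532.2, -267.9, 167.8]
ee_rot: [-0.087, 0.996, 0.001, -0.002]
contact_force: [-0.5, -0.4, 0.5]
gripper_width: 85.4
```

Run:
```python
from h import *;from bench import arm
w=arm.get_calibration("wrist");s=arm.read_state();im,d=arm.get_image("wrist")
c=dict(im=im,d=d,K=w["camera_matrix"],R=w["R"],t=w["t"],pos=s["position"],q=s["ee_rot"]);np.savez("pics/w5.npz",**c)
h=cv2.cvtColor(im,cv2.COLOR_BGR2HSV).astype(int)
for n,m in(("blue",(h[...,0]>105)&(h[...,0]<130)&(h[...,1]>150)),("red",((h[...,0]<8)|(h[...,0]>172))&(h[...,1]>150))):
    k,l,st,ce=cv2.connectedComponentsWithStats(m.astype(np.uint8));i=1+np.argmax(st[1:,4])
    v,u=np.nonzero(l==i);P=np.array([wonz(c,(a,b),92) for a,b in zip(u,v)])[:,:2].astype(np.float32);r=cv2.minAreaRect(P);print(n,st[i],r)
    if n=="blue": go(s,[r[0][0],r[0][1],38],10)
cv2.imwrite("pics/w5.png",im)
```

```text
blue [ 223  171   75   70 5038] ((533.9367065429688, -268.2293395996094), (55.964385986328125, 55.85917282104492), 9.882644653320312)
now [ 532.2 -267.9  167.8] d [-0.22 -0.09 12.97] w [ 0.0023 -0.0045 -0.001 ] t 17.77 j [-0.2   0.39 -0.15 -0.   -1.03 -1.2 ] F [-0.5 -0.4  0.5]
red [ 259    4   91   84 5403] ((406.55767822265625, -257.4803771972656), (56.25172424316406, 56.42258834838867), 26.20122528076172)
```

View pics/w5.png

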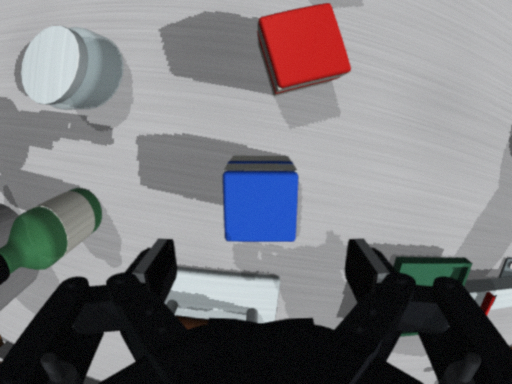

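The red tin stands upright again at (303,45). The blue lid at (260,206) is centred between the fingers, with the press at (225,290) lower than the gripper body.

Emit:
move_arm:
  moves:
    - {"gripper": 1, "xyz": [-0.25, -0.07, 4], "angular": [0, 0, 0]}
    - {"gripper": 1, "xyz": [-0.25, -0.07, 8], "angular": [0, 0, 0]}
    - {"gripper": 1, "xyz": [-0.25, -0.07, 11], "angular": [0, 0, 0]}
    - {"gripper": 1, "xyz": [-0.25, -0.07, 12.6], "angular": [0, 0, 0]}
    - {"gripper": 1, "xyz": [-0.25, -0.07, 12.6], "angular": [0, 0, 0]}
    - {"gripper": -1, "xyz": [-0.25, -0.07, 12.6], "angular": [0, 0, 0]}
    - {"gripper": -1, "xyz": [-0.25, -0.07, 12.6], "angular": [0, 0, 0]}
    - {"gripper": -1, "xyz": [-0.25, -0.07, 12.6], "angular": [0, 0, 0]}
    - {"gripper": -1, "xyz": [-0.25, -0.07, 12.6], "angular": [0, 0, 0]}

```text
clock: 18.95
position: [537.3, -268.5, 45.9]
ee_rot: [-0.087, 0.996, -0.0, 0.001]
contact_force: [-0.5, 2.5, 6.5]
gripper_width: 57.3
```

Emit:
move_arm:
  moves:
    - {"gripper": -1, "xyz": [0, 0, -1], "angular": [0, 0, 0]}
    - {"gripper": -1, "xyz": [0, 0, -3], "angular": [0, 0, 0]}
    - {"gripper": -1, "xyz": [0, 0, -5], "angular": [0, 0, 0]}
    - {"gripper": -1, "xyz": [0, 0, -7], "angular": [0, 0, 0]}
    - {"gripper": -1, "xyz": [0, 0, -8], "angular": [0, 0, 0]}
    - {"gripper": -1, "xyz": [0, 0, -8], "angular": [0, 0, 0]}
    - {"gripper": -1, "xyz": [0, 0, -8], "angular": [0, 0, 0]}
    - {"gripper": -1, "xyz": [0, 0, -8], "angular": [0, 0, 0]}

```text
clock: 19.95
position: [535.7, -268.4, 123.0]
ee_rot: [-0.087, 0.996, 0.0, -0.001]
contact_force: [-0.6, -0.2, -7.1]
gripper_width: 57.6
```

Run:
```python
from bench import arm;from h import *
s=arm.read_state();print(s["gripper_width"]);go(s,[644.3,-35.4,120],5)
```

```text
57.64503103123848
now [ 535.7 -268.4  123. ] d [-14.72  21.07   0.29] w [ 0.001  -0.0021  0.0863] t 19.95 j [-0.19  0.44 -0.2  -0.   -0.93 -1.2 ] F [-0.6 -0.2 -7.1]
```

Blue reads 7.1 N, so it's the full tin. I'll carry it over the tray.

Emit:
move_arm:
  moves:
    - {"gripper": -1, "xyz": [-1, 1.5, 0], "angular": [0, 0, 0]}
    - {"gripper": -1, "xyz": [-3, 4.3, 0], "angular": [0, 0, 0.03]}
    - {"gripper": -1, "xyz": [-6, 8.6, 0], "angular": [0, 0, 0.06]}
    - {"gripper": -1, "xyz": [-9, 13, 0], "angular": [0, 0, 0.086]}
    - {"gripper": -1, "xyz": [-12, 17, 0], "angular": [0, 0, 0.086]}
    - {"gripper": -1, "xyz": [-14, 20, 0], "angular": [0, 0, 0.086]}
    - {"gripper": -1, "xyz": [-14.7, 21.1, 0], "angular": [0, 0, 0.086]}
    - {"gripper": -1, "xyz": [-14.7, 21.1, 0], "angular": [0, 0, 0.086]}
    - {"gripper": -1, "xyz": [-14.7, 21.1, 0], "angular": [0, 0, 0.086]}

```text
clock: 21.08
position: [643.9, -36.0, 123.8]
ee_rot: [-0.044, 0.999, -0.0, -0.001]
contact_force: [0.2, -0.8, -7.5]
gripper_width: 57.2
```

Run:
```python
from bench import arm;from h import *
s=arm.read_state();print(s["gripper_width"]);go(s,[644.3,-35.4,120],5)
w=arm.get_calibration("wrist");im,d=arm.get_image("wrist");c=dict(K=w["camera_matrix"],R=w["R"],t=w["t"])
h=cv2.cvtColor(im,cv2.COLOR_BGR2HSV).astype(int);v,u=np.nonzero((h[...,0]>105)&(h[...,0]<130)&(h[...,1]>150))
P=np.array([wonz(c,(a,b),92+s["position"][2]-45.9) for a,b in zip(u,v)])[:,:2].astype(np.float32);print("lid",cv2.minAreaRect(P))
a,_=arm.get_image("scene");cv2.imwrite("pics/s2.png",np.hstack([cv2.resize(a[190:340,180:380],None,fx=2,fy=2),cv2.resize(im,(400,300))]))
```

```text
57.21944945825381
now [643.9 -36.  123.8] d [-0.04  0.06  0.38] w [-0.0002 -0.0013 -0.0001] t 21.07 j [ 0.19  0.51 -0.08  0.   -0.99 -1.68] F [ 0.2 -0.8 -7.5]
lid ((658.5390625, -16.742568969726562), (120.22987365722656, 299.389892578125), 2.293520927429199)
```

View pics/s2.png

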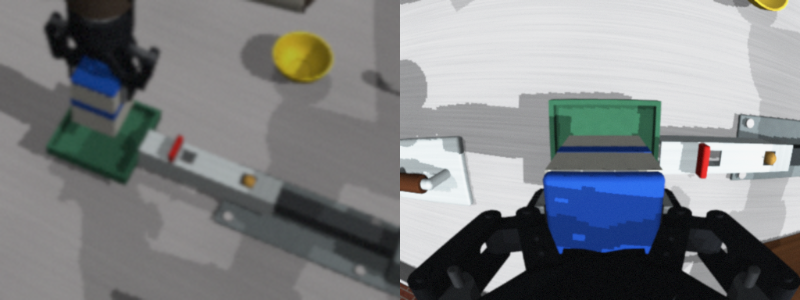

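The blue tin hangs upright over the tray (scene crop (100,95); wrist view (605,210) in line with the tray walls at 550–660). Lowering it gently.

Emit:
move_arm:
  moves:
    - {"gripper": -1, "xyz": [0, 0, 2], "angular": [0, 0, 0]}
    - {"gripper": -1, "xyz": [0, 0, 3.5], "angular": [0, 0, 0]}
    - {"gripper": -1, "xyz": [0, 0, 4.4], "angular": [0, 0, 0]}
    - {"gripper": -1, "xyz": [0, 0, 4.8], "angular": [0, 0, 0]}
    - {"gripper": -1, "xyz": [0, 0, 5.0], "angular": [0, 0, 0]}
    - {"gripper": -1, "xyz": [0, 0, 5.1], "angular": [0, 0, 0]}
    - {"gripper": -1, "xyz": [0, 0, 5.1], "angular": [0, 0, 0]}

```text
clock: 22.05
position: [644.9, -35.3, 73.5]
ee_rot: [-0.044, 0.999, 0.0, 0.0]
contact_force: [0.8, 0.1, -7.3]
gripper_width: 57.2
```

Emit:
move_arm:
  moves:
    - {"gripper": -1, "xyz": [0, 0, 0.07], "angular": [0, 0, 0]}
    - {"gripper": -1, "xyz": [0, 0, 0.14], "angular": [0, 0, 0]}
    - {"gripper": -1, "xyz": [0, 0, 0.17], "angular": [0, 0, 0]}
    - {"gripper": -1, "xyz": [0, 0, 0.17], "angular": [0, 0, 0]}

```text
clock: 22.55
position: [644.8, -35.3, 72.0]
ee_rot: [-0.044, 0.999, -0.0, 0.0]
contact_force: [-1.6, 0.6, -4.0]
gripper_width: 57.0
```

Emit:
move_arm:
  moves:
    - {"gripper": -1, "xyz": [0, 0, 0.06], "angular": [0, 0, 0]}
    - {"gripper": -1, "xyz": [0, 0, 0.06], "angular": [0, 0, 0]}

```text
clock: 22.8
position: [644.8, -35.3, 71.9]
ee_rot: [-0.044, 0.999, -0.0, 0.0]
contact_force: [-4.7, 1.4, 2.3]
gripper_width: 57.2
```

Emit:
move_arm:
  moves:
    - {"gripper": 1, "xyz": [0, 0, -0.02], "angular": [0, 0, 0]}
    - {"gripper": 1, "xyz": [0, 0, -0.02], "angular": [0, 0, 0]}
    - {"gripper": 1, "xyz": [0, 0, -0.02], "angular": [0, 0, 0]}
    - {"gripper": 1, "xyz": [0, 0, -0.02], "angular": [0, 0, 0]}
    - {"gripper": 1, "xyz": [0, 0, -2], "angular": [0, 0, 0]}
    - {"gripper": 1, "xyz": [0, 0, -6], "angular": [0, 0, 0]}
    - {"gripper": 1, "xyz": [0, 0, -11], "angular": [0, 0, 0]}
    - {"gripper": 1, "xyz": [0, 0, -15], "angular": [0, 0, 0]}
    - {"gripper": 1, "xyz": [0, 0, -15], "angular": [0, 0, 0]}

```text
clock: 23.92
position: [646.8, -35.3, 225.6]
ee_rot: [-0.044, 0.999, 0.0, 0.005]
contact_force: [1.0, 0.4, 0.1]
gripper_width: 85.5
```

Run:
```python
from h import *;from bench import arm
s=arm.read_state();print(s["position"],s["contact_force"],s["gripper_width"])
w=arm.get_calibration("wrist");im,d=arm.get_image("wrist");c=dict(K=w["camera_matrix"],R=w["R"],t=w["t"])
h=cv2.cvtColor(im,cv2.COLOR_BGR2HSV).astype(int)
k,l,st,ce=cv2.connectedComponentsWithStats(((h[...,0]>105)&(h[...,0]<130)&(h[...,1]>150)).astype(np.uint8));v,u=np.nonzero(l==1+np.argmax(st[1:,4]))
P=np.array([wonz(c,(a,b),118) for a,b in zip(u,v)])[:,:2].astype(np.float32);print("lid",cv2.minAreaRect(P))
a,_=arm.get_image("scene");b,_=arm.get_image("side");cv2.imwrite("pics/f.png",np.hstack([cv2.resize(a[100:340,80:400],(400,300)),cv2.resize(im,(400,300))]))
```

```text
[646.83401261 -35.28933164 225.57056282] [1.00255419 0.37569556 0.08064371] 85.50741347776504
lid ((641.965576171875, -35.430152893066406), (55.60151672363281, 57.4621696472168), 5.056037902832031)
```

View pics/f.png

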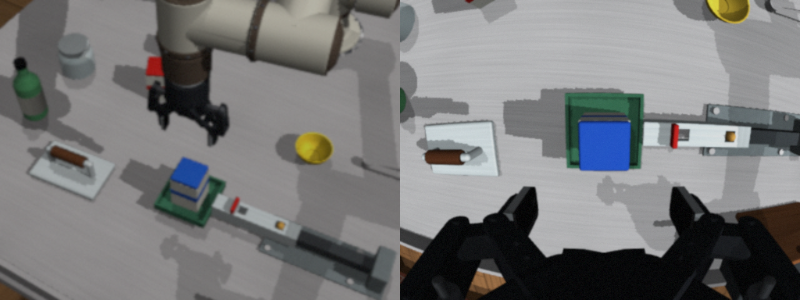

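The blue tin stands upright in the tray (lid at (190,172) in the scene crop; measured centre (642,-35) against a tray centre of (644,-35)). The pin is still up in the second hole at (280,226), the red tin stands at (157,68), and nothing else has moved.

```bash
python3 -c "
from bench import arm
print(arm.job_done())"
```

```text
the job is handed in; nothing more can be done
None
```

The job is done and handed in. The caddy arm is locked at the second hole, the full (blue) tin is upright in the tray, and the red tin is back standing on the shelf. The last check was at about 24 s on the clock.

- **Caddy arm:** I pressed the pin flush and pushed on the thumb stop until the pin popped up in the second hole. The tray moved about 79 mm against a nominal 80. The last views show the pin out in that hole.
- **Weighing:** I lifted the red tin first; it read about 3 N, so it is the light one. I stood it back within about 2 mm of where it was. The blue tin then read about 7.1 N, so it is the full one.
- **Placing:** I lowered the blue tin until it took contact, then released it. Its lid measured at (642, -35) mm, with the tray centre at (644, -35) mm, so it is well inside.

Two attempts went wrong on the way and were mended:
- **First descent:** the fingertip caught the edge of the thumb stop at 6 N.
- **First slide:** it jammed against the pin at about 30 N, until I pressed roughly 0.5 mm deeper.

In the last pictures the jar, bowl, press, tongs and oil bottle looked unmoved. I judged that by eye and did not measure it. I checked the red tin's standing position in a wrist view after setting it down. In the final scene view the arm partly hides it.

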